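Nudge the drill plate onto its locating pins

ROBOT

A 6-joint arm with a two-finger parallel gripper is mounted at the origin on the work surface; the furniture and walls round the work are solid. World frame = base frame: x ahead of the robot, y to its left, z up, the work surface at z = 0. Lengths are in m, angles in rad, forces in N, time in s.
With the tool pointing down it reaches from about 0.35 to 0.975 m from the base axis. Payload 4.9 kg.
Tool frame: the origin (TCP) lies on the centre line of the jaws, within the pads' length; the fingertips stand 14 mm ahead of it and the grasp point (between the pads) lies 5 mm behind it (manip.nose_length is the distance from the TCP to the fingertips, in m); z points along the fingers, y is the line along which they close (so a half turn about z gives the same grasp; the last joint's range is limited). The gripper opens to 85 mm and grips with 20 to 120 N. Pads are 22 mm wide; open, the fingers measure 114 mm over their backs; the gripper's body (76 mm by 85 mm) begins 54 mm behind the grasp point. The pads swing forward as they close: fully open they stand 13 mm farther back than shut.
Start: joints at [1.011, 0.053, 1.613, -0, 1.476, -0.119], TCP at [0.267, 0.565, 0.245] pointing down, gripper open.
Joint ranges: [-3.01, 3.01], [-1.01, 2.22], [0.06, 2.58], [-1.02, 4.17], [0.09, 2.62], [-3.14, 3.14]. Speed limits (rad/s): [2.57, 2.57, 3.14, 3.14, 3.14, 3.14].

INTERFACE

Orientations are given as a unit quaternion [w, x, y, z].
In Python, from plant import manip, imaging gives the robot as it stands.
- The arm moves only by the tool play_rows, never from a script. Its argument "commands" is a list of rows, each a list of 6 numbers: the shift along the tool's x, y, z in mm, then the turn, a rotation vector about the tool's x, y, z in degrees. A call has 1 to 5 rows; each row shifts and turns the commanded pose from where the row before left it, along the tool's axes as they then stand; what a row does not reach is not made up. A row lasts 1/12 s, in which the tool goes at most 41.7 mm and 7.16 degrees, less where a joint would pass 70% of its speed; a pose out of reach is approached as far as the arm can. A call is refused whole if a number of a shift passes 41.7 or a number of a turn 7.16, either way. A call with a gripper value outside its range is refused whole. "hand" is the finger opening in mm, from 0 to 85.4, set as the call begins (left out, the last holds). The fingers move at their own pace and stop on an object; the grip force is fixed at half the most. Time passes only in rows, so rows that do not move let the fingers close. It gives the time, the measured TCP pose, the force, the opening and the grip force at its end, in the units of the state.
- manip.state(): the state, without advancing time (a new reading comes with each control period).
- imaging.grab_frame(name): name is "side" or "top"; returns a dict with "image" (384x512x3 uint8, red, green, blue), "fx", "fy", "cx", "cy" (pixels), "R" (3x3) and "t" (3): a world point X has camera coordinates R X + t. Camera axes: x right, y down, z forward; pixel columns grow to the right and rows downward; lengths in m; the calibration is good to about 2 mm. A picture is of the moment at which its call begins. There is no depth.
- manip.job_done(): hands the job in; it is judged then, once.
The state is a dict: "time": time; "joint_pos": joint angles; "joint_vel": joint speeds; "joint_efforts": joint torques, N m; "tool_pos": TCP position; "tool_rot": TCP orientation; "contact_force": force on the tool from outside, world axes, zero at the start; "ft_torque": the same for the moment, N m; "gripper_width": opening from 0.0 (shut) to 1.0 (fully open); "grasp_force": force on a finger pad.
Only numpy, scipy, OpenCV 4.12 (cv2) and the standard library are available. Lean on these libraries where they do the work, as an engineer would, in place of code of your own. Each camera call takes 0.05 s, during which the arm holds its last target. There are 200 camera calls.

TASK

The loose aluminium plate lies up on the fixture's deck and pin tops, a little out of place. Nudge it sideways with the fingertips, never picking it up, until both of its holes drop over the two locating pins and it lies flat on the fixture's base; the fence along the far side is there to line it up. Leave the bolt, the nut, the centre punch and the pipe offcut where they are.

Things in the scene. Friction and masses are not known exactly. Their poses are not given: they have to be found in the camera images.
- fixture: Steel drill fixture fixed to the bench. Origin on the bench top; z up, +x to the fence side, away from the robot, +y to the deck end, at the left; turned at most 0.35 rad. Its frame, mm: dark base plate x -90..80, y -137.5..137.5, top at z 12. Raised flat deck x -90..60, y 27.5..137.5, top at z 20. Two round-nosed pins, 10 mm thick, stand on the base, tops at z 20, level with the deck.
- fence_face (a point): fixture (60, 0, 20) mm: on the inner face of the fence, an upright steel bar along the fixture's y over its whole length, x 60..78, top at z 34 mm. The fence squares the plate and sets it in line with the pins
- deck_edge (a point): fixture (0, 27.5, 20) mm: middle of the upper edge of the deck towards the pins. The seated plate's end lies 3 mm clear of this edge and its top is flush with the deck
- seat (a point): fixture (0, -45.5, 12) mm: where the plate's origin lies when it is seated, with the plate's axes parallel to the fixture's and its +x side against the fence face
- plate: Flat loose aluminium plate, 120 (x) x 140 (y) x 8 mm, 0.25 to 0.5 kg. Origin at the centre of its underside. Through holes of 13 mm (1.5 mm play round the pins) at plate (-30, -27) and (30, 15) mm. Starts level at fixture z 20 on the deck and both pin tops, its side 2 to 20 mm off the fence, 12 to 28 mm short of its seat (to +y), turned up to 0.07 rad. Over the pins it drops 8 mm by itself.
- pin_a (a point): top of the locating pin farther from the deck and from the fence: fixture (-30, -72.5, 20) mm
- pin_b (a point): top of the locating pin nearer to the deck and the fence: fixture (30, -30.5, 20) mm
- hole_a (a point): centre of the hole for pin a, at the plate's upper face
- hole_b (a point): centre of the hole for pin b, at the plate's upper face
- bolt_3: bystander: dark steel hex bolt 22x68x20 mm lying beyond the end of the fixture that is away from the deck; origin at the centre of its underside
- pipe_offcut: bystander: dark tube offcut, 42 mm diameter, 60 mm tall, standing on end beyond the end of the fixture that is away from the deck; origin at the centre of its underside
- centre_punch: bystander: centre punch 14x116x14 mm lying beyond the deck end of the fixture; origin at the centre of its underside
- nut_2: bystander: rusty hex nut 28x24x13 mm lying beyond the deck end of the fixture; origin at the centre of its underside
Mind the look-alikes: they are no part of the job. There is more than one size of the plate; the job needs the middle-sized.

How it is judged:
At the end, for the whole second after the job is handed in: Both holes sit over their pins (centres within 3 mm), the plate lies flat (within 0.02 rad) on the base, its underside no more than 1.5 mm above the base's top, at rest (horizontal distance between hole_a and pin_a below 0.003 m and horizontal distance between hole_b and pin_b below 0.003 m and z of plate in the frame of fixture below 0.0135 m and angle between plate's own z axis and vertical below 0.02 rad and linear speed of plate below 0.01 m/s); the robot touches nothing.
It fails at once if the plate is lifted (its centre more than 6 mm above the level of the deck) or tipped more than 0.2 rad (z of plate in the frame of fixture above 0.026 m or angle between plate's own z axis and vertical above 0.2 rad).
It fails at once if the bolt, nut, centre punch or pipe offcut is moved more than 20 mm (distance of any of bolt_3, nut_2, centre_punch, pipe_offcut from where it was at the start of the episode above 0.02 m).
It also fails if it takes over 51 s, if anything falls off the work surface, if the arm or the gripper's body presses on something with over 40 N, if the wrist force passes 120 N, or if a joint passes its speed limit or range.

## Working session

There is one attempt and no reset: what is moved stays moved. The work goes in short steps, Python scripts to look and compute and a tool call to move; the robot and the scene stay as the last step left them, time stands still between calls to the robot, and variables do not carry over. Pictures are saved under pics/ and viewed, at most 10 in all, crops included, and the job is handed in when it is done.

Besides the shell and the picture viewer there is one more tool, called after "Request:" as name(argument=value, ...), one argument or row to a line, values as JSON. play_rows: Moves the arm, as the interface text tells. Its arguments: {"type":"object","properties":{"commands":{"type":"array","items":{"type":"array","items":{"type":"number"}}},"hand":{"type":"number"}},"required":["commands"]}

```bash
mkdir -p pics; cat > h.py <<'E'
import numpy as np, cv2
from plant import manip, imaging
def grab(n):
    f=imaging.grab_frame(n); return f, cv2.cvtColor(np.array(f["image"]),cv2.COLOR_RGB2BGR)
def ray(f,u,v,z):
    R=np.array(f["R"]);t=np.array(f["t"]);c=-R.T@t
    d=R.T@np.array([(u-f["cx"])/f["fx"],(v-f["cy"])/f["fy"],1.])
    return c+d*(z-c[2])/d[2]
def proj(f,X):
    p=np.array(f["R"])@np.array(X)+np.array(f["t"]); return np.array([f["fx"]*p[0]/p[2]+f["cx"],f["fy"]*p[1]/p[2]+f["cy"]])
E
python3 - <<'E'
from h import *
for n in("top","side"):
    f,b=grab(n); cv2.imwrite(f"pics/{n}0.png",b); np.save(f"pics/{n}0.npy",f,allow_pickle=True)
    R=np.array(f["R"]);print(n,-R.T@np.array(f["t"]),R.round(2).tolist(),f["fx"])
s=manip.state();print(s)
E
```

```text
top [0.3579061  0.05139906 0.90898284] [[0.02, -1.0, 0.02], [-0.99, -0.02, -0.14], [0.14, -0.02, -0.99]] 382.9624450048501
side [ 0.23668963 -0.94171826  0.66865793] [[0.96, -0.28, -0.03], [-0.17, -0.5, -0.85], [0.22, 0.82, -0.52]] 402.35589312746987
{'time': 0.1, 'joint_pos': array([ 1.01098415e+00,  5.33373491e-02,  1.61415559e+00,  2.05598755e-05,
        1.47600297e+00, -1.18998303e-01]), 'joint_vel': array([-2.87863922e-05, -2.27133433e-03, -2.96126115e-03,  7.78370277e-04,
        9.51766400e-04, -1.53034783e-03]), 'joint_efforts': array([ 6.99468783e-04, -3.94899344e+01, -3.71364391e+01, -1.24597223e-04,
        3.83102524e-03,  4.79569860e-05]), 'tool_pos': array([0.26637881, 0.56479762, 0.24415775]), 'tool_rot': array([-3.26472078e-04,  2.18627593e-01,  9.75807906e-01, -8.93936288e-04]), 'contact_force': array([0.23370108, 0.3589797 , 0.24897835]), 'ft_torque': array([ 0.01550059, -0.00592367,  0.00900476]), 'grasp_force': 0.0, 'gripper_width': 1.0023414566292388}
```

View pics/top0.png

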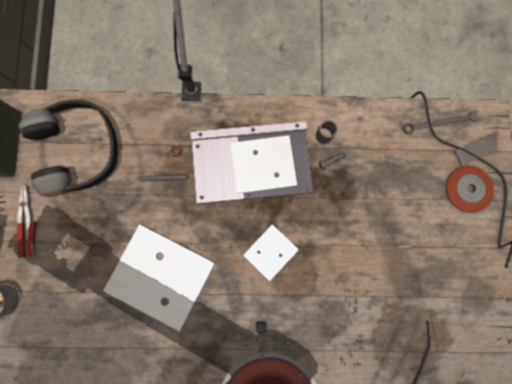

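View pics/side0.png

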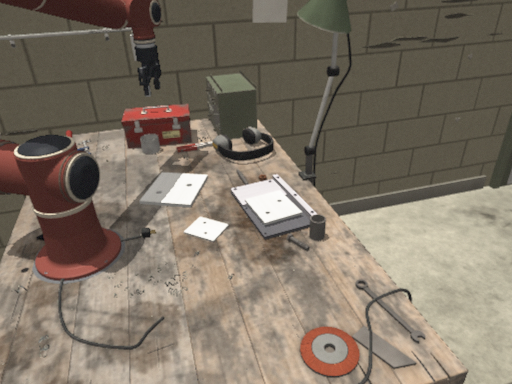

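The top view shows three plates: a large one at (160,278), a small one at (271,252), and one on the fixture at (265,164). The fixture one fits the description: it is the middle size and lies on the deck and pins. I'll confirm it in an enlarged crop.

```bash
python3 - <<'E'
from h import *
b=cv2.imread("pics/top0.png");c=b[112:212,182:342]
cv2.imwrite("pics/crop0.png",cv2.resize(c,None,fx=5,fy=5,interpolation=cv2.INTER_CUBIC))
f=np.load("pics/top0.npy",allow_pickle=True).item()
g=cv2.cvtColor(b,cv2.COLOR_BGR2GRAY)
for th in (200,225,240):
    m=(g>th).astype(np.uint8);m[:112]=0;m[212:]=0;m[:,:182]=0;m[:,342:]=0
    for k in cv2.findContours(m,0,2)[0]:
        if cv2.contourArea(k)>300:
            r=cv2.minAreaRect(k);p=cv2.boxPoints(r);print(th,r,[ray(f,*q,.028)[:2].round(4).tolist() for q in p])
for v in (140,165,185): print(b[v,190:320:6].tolist())
E
```

```text
200 ((244.12472534179688, 167.05955505371094), (60.63041305541992, 100.26062774658203), 84.5596694946289) [[0.5939, 0.1902], [0.6222, -0.0455], [0.4776, -0.0594], [0.4511, 0.1713]]
225 ((246.61264038085938, 168.41177368164062), (55.55082702636719, 93.7783432006836), 83.54118347167969) [[0.5834, 0.1767], [0.6138, -0.043], [0.4817, -0.058], [0.453, 0.1574]]
240 ((263.1426696777344, 163.78387451171875), (48.555171966552734, 58.156620025634766), 82.50414276123047) [[0.5914, 0.0963], [0.6128, -0.0399], [0.4974, -0.0552], [0.477, 0.0787]]
[[87, 100, 117], [147, 146, 156], [180, 179, 192], [198, 195, 210], [210, 209, 224], [213, 212, 225], [215, 215, 226], [213, 211, 224], [138, 137, 147], [138, 141, 144], [186, 190, 194], [228, 233, 235], [238, 242, 245], [237, 242, 244], [236, 240, 244], [234, 238, 243], [233, 238, 243], [101, 99, 104], [104, 102, 107], [104, 102, 107], [104, 124, 146], [95, 110, 127]]
[[77, 93, 114], [219, 218, 228], [212, 212, 223], [218, 217, 227], [219, 218, 228], [219, 218, 227], [221, 221, 231], [225, 225, 233], [238, 242, 244], [238, 241, 244], [237, 241, 244], [237, 241, 244], [238, 242, 244], [238, 242, 244], [237, 241, 244], [236, 241, 244], [236, 240, 243], [233, 238, 243], [107, 105, 110], [108, 106, 111], [79, 89, 106], [103, 118, 136]]
[[82, 99, 118], [213, 211, 226], [220, 219, 229], [224, 223, 233], [223, 221, 232], [223, 222, 232], [226, 225, 235], [224, 223, 234], [241, 244, 244], [240, 244, 244], [241, 244, 244], [241, 244, 244], [241, 244, 244], [241, 244, 244], [242, 245, 245], [243, 246, 246], [236, 240, 241], [198, 204, 208], [107, 104, 110], [107, 105, 110], [106, 104, 108], [52, 64, 80]]
```

View pics/crop0.png

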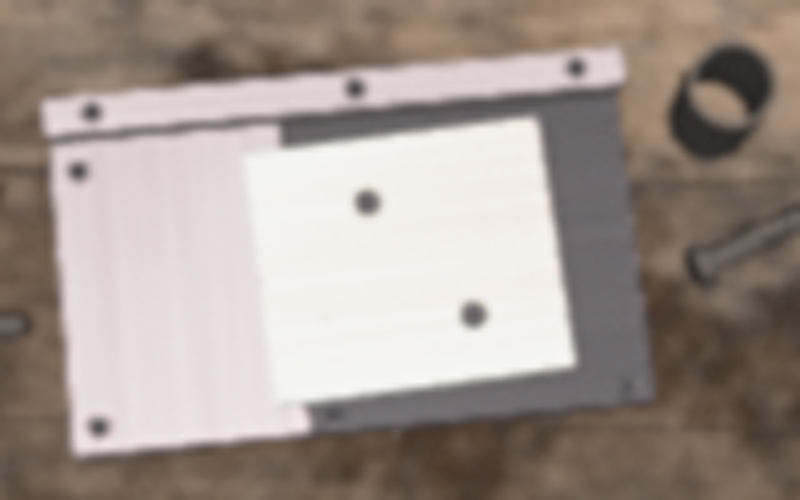

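The crop confirms the middle plate: crop corners are near (243,157), (540,118), (577,364) and (282,403), with hole b at (367,202) and hole a at (472,315). The fence's outer edge runs (42,102) to (620,47), and the deck's near corners are at (75,455) and (310,432).

```bash
cat >> h.py <<'E'
from scipy.optimize import least_squares
def fit(f,uv,loc,z):
    W=np.array([ray(f,*q,zz)[:2] for q,zz in zip(uv,z)]);L=np.array(loc)/1000.
    def T(p): c,s=np.cos(p[2]),np.sin(p[2]); return L@np.array([[c,s],[-s,c]])+p[:2]
    r=least_squares(lambda p:(T(p)-W).ravel(),[.5,0,0]); return r.x,(1000*(T(r.x)-W)).round(1).tolist()
def inframe(p,q): # world pt/pose q in frame p
    c,s=np.cos(p[2]),np.sin(p[2]);d=np.array(q[:2])-p[:2]; return 1000*np.array([c*d[0]+s*d[1],-s*d[0]+c*d[1]])
def tow(p,l): 
    c,s=np.cos(p[2]),np.sin(p[2]);l=np.array(l)/1000; return p[:2]+[c*l[0]-s*l[1],s*l[0]+c*l[1]]
E
python3 - <<'E'
from h import *
f=np.load("pics/top0.npy",allow_pickle=True).item()
C=lambda a:[((x+.5)/5-.5+182,(y+.5)/5-.5+112) for x,y in a]
F,r=fit(f,C([(42,102),(620,47),(75,455),(310,432),(655,400),(627,82)]),[(78,137.5),(78,-137.5),(-90,137.5),(-90,27.5),(-90,-137.5),(60,-137.5)],[.034,.034,.02,.02,.012,.034]);print(F,r)
P,r=fit(f,C([(243,157),(540,118),(577,364),(282,403),(367,202),(472,315)]),[(60,70),(60,-70),(-60,-70),(-60,70),(30,15),(-30,-27)],[.028]*6);print(P,r)
np.savez("fx.npz",F=F,P=P)
print("plate in fix",inframe(F,P),P[2]-F[2],"far side corners",[inframe(F,tow(P,l)) for l in((60,70),(60,-70),(-60,-70),(-60,70))])
for n,h in(("bolt",None),):pass
for q in [(735,100),(700,265),(25,325)]: print(inframe(F,ray(f,*C([q])[0],.0)))
E
```

```text
[0.55538707 0.04776838 0.11841503] [[1.1, 0.2], [0.7, -0.5], [-0.7, 0.2], [-0.6, 0.1], [-0.4, -0.7], [-0.1, 0.7]]
[0.54475582 0.01931011 0.15713306] [[0.5, -0.8], [0.4, 1.4], [-0.2, 0.4], [-1.2, 1.6], [0.0, -0.8], [0.4, -1.7]]
plate in fix [-13.91881493 -27.00302365] 0.038718034597584466 far side corners [array([43.32663279, 45.26701659]), array([ 48.74580343, -94.62806049]), array([-71.16426264, -99.27306389]), array([-76.58343328,  40.62201318])]
[  55.74766215 -196.50601942]
[ -24.63199454 -168.92260386]
[-21.94166725 158.45339087]
```

```bash
cat >> h.py <<'E'
from scipy.spatial.transform import Rotation as Ro
def go(l,z,yaw,F=None):
    F=np.load("fx.npz")["F"] if F is None else F
    s=manip.state();q=s["tool_rot"];R=Ro.from_quat([q[1],q[2],q[3],q[0]]).as_matrix()
    ty=np.degrees(np.arctan2(R[1,1],R[0,1]));dy=(np.degrees(F[2])+yaw-ty+90)%180-90
    d=np.array([*tow(F,l),z/1000])-s["tool_pos"]
    R2=Ro.from_euler("z",dy,degrees=True).as_matrix()@R
    print("t",s["time"],"turn about tool z",-dy,"| shift now",(1000*R.T@d).round(1),"| shift after turn",(1000*R2.T@d).round(1),"fix",inframe(F,s["tool_pos"]).round(1),"z",s["tool_pos"][2]*1000,"tilt",R[:,2].round(3),"f",s["contact_force"].round(1))
E
python3 -c "
from h import *
print(manip.nose_length)
go((-45,95),80,90)"
```

```text
0.014
t 0.1 turn about tool z -32.041555100237844 | shift now [-393.5 -287.3  164.6] | shift after turn [-180.9 -452.2  165. ] fix [-225.9  547.6] z 244.1577541385042 tilt [-0.001 -0.002 -1.   ] f [0.2 0.4 0.2]
```

Request:
play_rows(
  commands=[
    [0, 0, 0, 0, 0, -6.4],
    [0, 0, 0, 0, 0, -6.4],
    [0, 0, 0, 0, 0, -6.4],
    [0, 0, 0, 0, 0, -6.4],
    [0, 0, 0, 0, 0, -6.4],
  ],
  hand=50,
)

```text
time: 0.52
tool_pos: [0.2665, 0.5649, 0.2445]
tool_rot: [-0.0, -0.062, 0.998, -0.001]
contact_force: [-0.1, 0.2, 0.0]
gripper_width: 0.586
grasp_force: 0.0
```

Request:
play_rows(
  commands=[
    [-12, -30, 9, 0, 0, 0],
    [-12, -30, 9, 0, 0, 0],
    [-12, -30, 9, 0, 0, 0],
    [-12, -30, 9, 0, 0, 0],
    [-12, -30, 9, 0, 0, 0],
  ],
)

```text
time: 0.93
tool_pos: [0.344, 0.4218, 0.1993]
tool_rot: [-0.0, -0.059, 0.998, -0.0]
contact_force: [0.7, -0.5, 0.0]
gripper_width: 0.587
grasp_force: 0.0
```

Request:
play_rows(
  commands=[
    [-12, -30, 9, 0, 0, 0],
    [-12, -30, 9, 0, 0, 0],
    [-12, -30, 9, 0, 0, 0],
    [-12, -30, 9, 0, 0, 0],
    [-12, -30, 9, 0, 0, 0],
  ],
)

```text
time: 1.35
tool_pos: [0.4212, 0.2798, 0.1545]
tool_rot: [-0.0, -0.059, 0.998, -0.0]
contact_force: [0.1, 0.8, 0.2]
gripper_width: 0.592
grasp_force: 0.0
```

Request:
play_rows(
  commands=[
    [-12, -30, 9, 0, 0, 0],
    [-12, -30, 9, 0, 0, 0],
    [-12, -30, 9, 0, 0, 0],
    [-12, -30, 9, 0, 0, 0],
    [-12, -30, 9, 0, 0, 0],
  ],
)

```text
time: 1.77
tool_pos: [0.4984, 0.1379, 0.1095]
tool_rot: [-0.0, -0.059, 0.998, 0.0]
contact_force: [-0.0, 0.6, 0.1]
gripper_width: 0.585
grasp_force: 0.0
```

```bash
python3 -c "
from h import *
go((-45,95),50,90)"
```

```text
t 1.7667 turn about tool z -0.04760514735656329 | shift now [-1.  -1.3 59.5] | shift after turn [-1.  -1.3 59.5] fix [-45.9  96.3] z 109.5281181295092 tilt [-0.  0. -1.] f [-0.   0.6  0.1]
```

Request:
play_rows(
  commands=[
    [0, 0, 25, 0, 0, 0],
    [0, 0, 25, 0, 0, 0],
    [0, 0, 15, 0, 0, 0],
    [0, 0, 6.5, 0, 0, 0],
    [0, 0, 0, 0, 0, 0],
  ],
)

```text
time: 2.18
tool_pos: [0.4964, 0.1392, 0.0365]
tool_rot: [-0.002, -0.059, 0.998, -0.0]
contact_force: [0.1, 0.1, 0.2]
gripper_width: 0.585
grasp_force: 0.0
```

Request:
play_rows(
  commands=[
    [0, 0, 1, 0, 0, 0],
    [0, 0, 1, 0, 0, 0],
    [0, 0, 1, 0, 0, 0],
    [0, 0, 0, 0, 0, 0],
  ],
)

```text
time: 2.52
tool_pos: [0.499, 0.1398, 0.0368]
tool_rot: [0.001, -0.059, 0.998, 0.0]
contact_force: [-1.2, 0.4, -0.8]
gripper_width: 0.586
grasp_force: 0.0
```

```bash
python3 -c "
from h import *
go((-45,95),28,90)
f,b=grab('side');cv2.imwrite('pics/s1.png',cv2.resize(b[130:280,180:380],None,fx=4,fy=4,interpolation=2))"
```

```text
t 2.5167 turn about tool z -0.018892874565082707 | shift now [-0.1 -3.   8.8] | shift after turn [-0.1 -3.   8.8] fix [-45.1  98. ] z 36.849588624680116 tilt [ 0.002  0.    -1.   ] f [-1.2  0.4 -0.8]
```

View pics/s1.png

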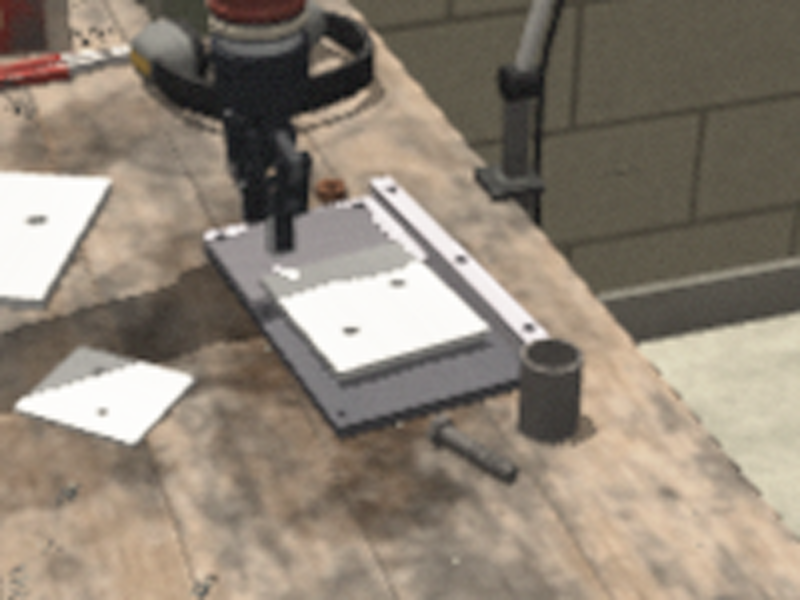

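The side view shows the left finger's tip at crop (283,248), just above the free deck, with the plate in front of it. I'll let it settle, then keep lowering to find the deck.

Request:
play_rows(
  commands=[
    [0, 0, 0, 0, 0, 0],
    [0, 0, 0, 0, 0, 0],
  ],
)

```text
time: 2.73
tool_pos: [0.4985, 0.1396, 0.0362]
tool_rot: [0.0, -0.059, 0.998, 0.0]
contact_force: [0.2, 0.8, 0.2]
gripper_width: 0.586
grasp_force: 0.0
```

Request:
play_rows(
  commands=[
    [0, 0, 1, 0, 0, 0],
    [0, 0, 1, 0, 0, 0],
    [0, 0, 0, 0, 0, 0],
  ],
)

```text
time: 2.98
tool_pos: [0.4981, 0.1395, 0.0335]
tool_rot: [-0.0, -0.059, 0.998, -0.0]
contact_force: [-0.0, 0.4, -0.7]
gripper_width: 0.584
grasp_force: 0.0
```

Request:
play_rows(
  commands=[
    [0, 0, 1, 0, 0, 0],
    [0, 0, 0, 0, 0, 0],
    [0, 0, 0, 0, 0, 0],
  ],
)

```text
time: 3.23
tool_pos: [0.4982, 0.1395, 0.0327]
tool_rot: [-0.0, -0.059, 0.998, -0.0]
contact_force: [-0.7, 0.0, -0.8]
gripper_width: 0.579
grasp_force: 0.0
```

Request:
play_rows(
  commands=[
    [0, 0, 1, 0, 0, 0],
    [0, 0, 0, 0, 0, 0],
    [0, 0, 0, 0, 0, 0],
  ],
)

```text
time: 3.48
tool_pos: [0.4982, 0.1395, 0.0317]
tool_rot: [-0.0, -0.059, 0.998, -0.0]
contact_force: [0.4, -0.1, 0.7]
gripper_width: 0.589
grasp_force: 0.0
```

Request:
play_rows(
  commands=[
    [0, 0, 1, 0, 0, 0],
    [0, 0, 0, 0, 0, 0],
    [0, 0, 0, 0, 0, 0],
  ],
)

```text
time: 3.73
tool_pos: [0.4985, 0.1395, 0.031]
tool_rot: [0.0, -0.059, 0.998, 0.0]
contact_force: [-0.1, -0.1, 1.2]
gripper_width: 0.586
grasp_force: 0.6
```

Request:
play_rows(
  commands=[
    [0, 0, 1, 0, 0, 0],
    [0, 0, 0, 0, 0, 0],
    [0, 0, 0, 0, 0, 0],
  ],
)

```text
time: 3.98
tool_pos: [0.4985, 0.1395, 0.031]
tool_rot: [-0.0, -0.059, 0.998, -0.0]
contact_force: [-4.1, -0.4, 8.8]
gripper_width: 0.584
grasp_force: 4.2
```

The deck is found at TCP z 31.0, so the tips are about 11 mm ahead at this opening. The working height will be TCP z about 33. Next I go round to the near side of the plate.

Request:
play_rows(
  commands=[
    [0, 0, -4.5, 0, 0, 0],
    [25, 0, 0, 0, 0, 0],
    [30, 0, 0, 0, 0, 0],
    [5, -25, 0, 0, 0, 0],
    [0, -30, 0, 0, 0, 0],
  ],
)

```text
time: 4.4
tool_pos: [0.4425, 0.0784, 0.0333]
tool_rot: [-0.001, -0.061, 0.998, 0.0]
contact_force: [0.6, -1.1, 0.1]
gripper_width: 0.588
grasp_force: 0.0
```

Request:
play_rows(
  commands=[
    [0, -30, 0, 0, 0, 0],
    [0, -30, 0, 0, 0, 0],
    [0, -10, 0, 0, 0, 0],
    [0, 0, 0, 0, 0, 0],
    [0, 0, 0, 0, 0, 0],
  ],
)

```text
time: 4.82
tool_pos: [0.4532, 0.0085, 0.0342]
tool_rot: [-0.0, -0.058, 0.998, 0.0]
contact_force: [0.2, -1.1, 0.3]
gripper_width: 0.588
grasp_force: 0.0
```

```bash
python3 -c "
from h import *
go((-89,-27),33,90)"
```

```text
t 4.8167 turn about tool z -0.12287856208597248 | shift now [-17.1   0.    1.2] | shift after turn [-17.1  -0.    1.2] fix [-106.1  -27. ] z 34.20852430712995 tilt [-0.     0.001 -1.   ] f [ 0.2 -1.1  0.3]
```

Request:
play_rows(
  commands=[
    [-10, 0, 1, 0, 0, 0],
    [-5, 0, 0, 0, 0, 0],
    [-2, 0, 0, 0, 0, 0],
    [-2, 0, 0, 0, 0, 0],
    [-2, 0, 0, 0, 0, 0],
  ],
)

```text
time: 5.23
tool_pos: [0.4741, 0.0115, 0.0332]
tool_rot: [-0.0, -0.059, 0.998, 0.0]
contact_force: [0.1, -0.5, -1.0]
gripper_width: 0.583
grasp_force: 0.0
```

Request:
play_rows(
  commands=[
    [-2, 0, 0, 0, 0, 0],
    [-2, 0, 0, 0, 0, 0],
    [-1, 0, 0, 0, 0, 0],
    [-1, 0, 0, 0, 0, 0],
    [0, 0, 0, 0, 0, 0],
  ],
)

```text
time: 5.65
tool_pos: [0.48, 0.0116, 0.033]
tool_rot: [-0.0, -0.059, 0.998, 0.0]
contact_force: [-2.9, 1.4, -0.8]
gripper_width: 0.584
grasp_force: 0.9
```

```bash
python3 -c "
from h import *
go((-71,-27),33,90)
f,b=grab('top');cv2.imwrite('pics/t2.png',cv2.resize(b[112:212,182:342],None,fx=5,fy=5,interpolation=2))"
```

```text
t 5.65 turn about tool z -0.04489526467752114 | shift now [-8.1  0.1  0. ] | shift after turn [-8.1  0.1  0. ] fix [-79.1 -27.1] z 33.038405233667866 tilt [-0.  0. -1.] f [-2.9  1.4 -0.8]
```

View pics/t2.png

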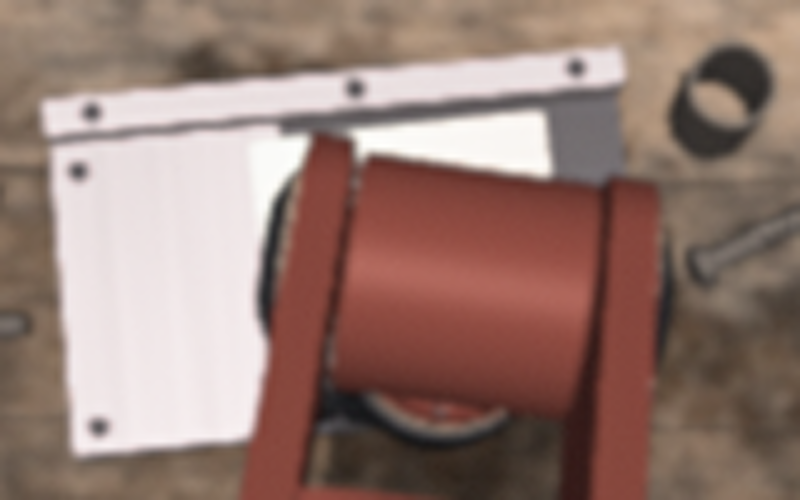

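The arm covers most of the plate, but its far edge, (248,140) to (547,110), is now parallel to the fence and about 8 mm short of it. I continue pushing.

Request:
play_rows(
  commands=[
    [-2, 0, 0, 0, 0, 0],
    [-2, 0, 0, 0, 0, 0],
    [-1, 0, 0, 0, 0, 0],
    [0, 0, 0, 0, 0, 0],
  ],
)

```text
time: 6.03
tool_pos: [0.4857, 0.0119, 0.0334]
tool_rot: [0.0, -0.059, 0.998, -0.0]
contact_force: [-1.3, -0.4, -0.7]
gripper_width: 0.587
grasp_force: 0.5
```

Request:
play_rows(
  commands=[
    [-1, 0, 0, 0, 0, 0],
    [-1, 0, 0, 0, 0, 0],
    [0, 0, 0, 0, 0, 0],
  ],
)

```text
time: 6.28
tool_pos: [0.4874, 0.0122, 0.0334]
tool_rot: [0.0, -0.059, 0.998, -0.0]
contact_force: [-0.8, -1.3, -1.9]
gripper_width: 0.586
grasp_force: 0.7
```

Request:
play_rows(
  commands=[
    [-0.5, 0, 0, 0, 0, 0],
    [-0.5, 0, 0, 0, 0, 0],
    [0, 0, 0, 0, 0, 0],
  ],
)

```text
time: 6.53
tool_pos: [0.4882, 0.0124, 0.0333]
tool_rot: [0.0, -0.059, 0.998, -0.0]
contact_force: [-0.6, -0.5, -0.7]
gripper_width: 0.589
grasp_force: 0.9
```

Request:
play_rows(
  commands=[
    [-0.5, 0, 0, 0, 0, 0],
    [-0.5, 0, 0, 0, 0, 0],
    [0, 0, 0, 0, 0, 0],
  ],
)

```text
time: 6.78
tool_pos: [0.4892, 0.0126, 0.0333]
tool_rot: [0.0, -0.059, 0.998, -0.0]
contact_force: [-2.2, -0.4, -0.5]
gripper_width: 0.585
grasp_force: 0.9
```

Request:
play_rows(
  commands=[
    [-0.5, 0, 0, 0, 0, 0],
    [-0.5, 0, 0, 0, 0, 0],
    [0, 0, 0, 0, 0, 0],
  ],
)

```text
time: 7.03
tool_pos: [0.4899, 0.0127, 0.0332]
tool_rot: [-0.0, -0.059, 0.998, 0.0]
contact_force: [-4.2, 0.1, 0.1]
gripper_width: 0.589
grasp_force: 1.6
```

Request:
play_rows(
  commands=[
    [-0.5, 0, 0, 0, 0, 0],
    [-0.5, 0, 0, 0, 0, 0],
    [0, 0, 0, 0, 0, 0],
  ],
)

```text
time: 7.28
tool_pos: [0.49, 0.0128, 0.0331]
tool_rot: [-0.002, -0.059, 0.998, 0.0]
contact_force: [-6.0, -0.7, 3.9]
gripper_width: 0.585
grasp_force: 3.5
```

```bash
python3 -c "
from h import *
go((-71,-27),33,90)"
```

```text
t 7.2833 turn about tool z -0.03352521124647012 | shift now [1.9 0.  0.1] | shift after turn [1.9 0.  0.1] fix [-69.1 -27. ] z 33.12626472267918 tilt [-0.003 -0.    -1.   ] f [-6.  -0.7  3.9]
```

The plate is on the fence: motion stopped at x 0.490 with the force rising to 6 N. I back off, go round to the deck end and turn 90°.

Request:
play_rows(
  commands=[
    [8, 0, 0, 0, 0, 0],
    [12, 0, 0, 0, 0, 0],
    [5, 20, 0, 0, 0, 0],
    [0, 30, 0, 0, 0, 0],
    [0, 35, 0, 0, 0, 0],
  ],
)

```text
time: 7.7
tool_pos: [0.4571, 0.0943, 0.0341]
tool_rot: [0.002, -0.057, 0.998, 0.0]
contact_force: [0.6, 0.5, 0.9]
gripper_width: 0.582
grasp_force: 0.0
```

Request:
play_rows(
  commands=[
    [0, 35, 0, 0, 0, 0],
    [-20, 5, 0, 0, 0, 0],
    [-35, 0, 0, 0, 0, 0],
    [-35, 0, 0, 0, 0, 0],
    [-5, 0, 0, 0, 0, 0],
  ],
)

```text
time: 8.12
tool_pos: [0.5518, 0.1461, 0.035]
tool_rot: [0.004, -0.059, 0.998, 0.0]
contact_force: [-0.0, -0.8, 0.3]
gripper_width: 0.587
grasp_force: 0.0
```

Request:
play_rows(
  commands=[
    [0, 0, 0, 0, 0, 6.9],
    [0, 0, 0, 0, 0, 6.9],
    [0, 0, 0, 0, 0, 6.9],
    [0, 0, 0, 0, 0, 6.9],
    [0, 0, 0, 0, 0, 6.9],
  ],
)

```text
time: 8.53
tool_pos: [0.5463, 0.1451, 0.0338]
tool_rot: [0.001, 0.243, 0.97, 0.001]
contact_force: [0.3, 0.5, 0.1]
gripper_width: 0.587
grasp_force: 0.0
```

Request:
play_rows(
  commands=[
    [0, 0, 0, 0, 0, 6.9],
    [0, 0, 0, 0, 0, 6.9],
    [0, 0, 0, 0, 0, 6.9],
    [0, 0, 0, 0, 0, 6.9],
    [0, 0, 0, 0, 0, 6.9],
  ],
)

```text
time: 8.95
tool_pos: [0.5463, 0.1451, 0.0338]
tool_rot: [0.001, 0.52, 0.854, 0.001]
contact_force: [0.3, -0.3, 0.9]
gripper_width: 0.589
grasp_force: 0.0
```

Request:
play_rows(
  commands=[
    [0, 0, 0, 0, 0, 6.9],
    [0, 0, 0, 0, 0, 6.9],
    [0, 0, 0, 0, 0, 6.9],
    [0, 0, 0, 0, 0, 0],
    [0, 0, 0, 0, 0, 0],
  ],
)

```text
time: 9.37
tool_pos: [0.5462, 0.1451, 0.0337]
tool_rot: [0.0, 0.661, 0.75, 0.001]
contact_force: [-0.1, -0.3, 0.3]
gripper_width: 0.587
grasp_force: 0.0
```

```bash
python3 -c "
from h import *
go((0,56),33,0)
f,b=grab('top');cv2.imwrite('pics/t3.png',cv2.resize(b[112:212,182:342],None,fx=5,fy=5,interpolation=2))"
```

```text
t 9.3667 turn about tool z 0.42214074557965375 | shift now [-41.7  -2.6   0.7] | shift after turn [-41.7  -2.3   0.7] fix [ 2.3 97.7] z 33.71403214160094 tilt [ 0.002  0.    -1.   ] f [-0.1 -0.3  0.3]
```

View pics/t3.png

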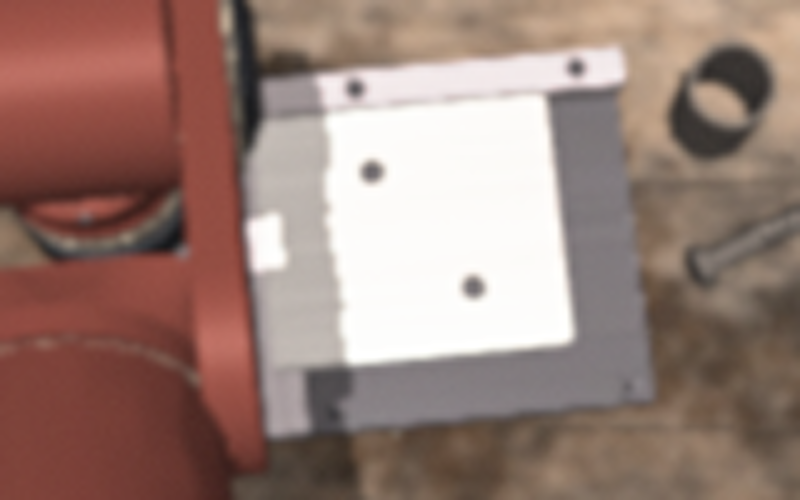

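The plate is square against the fence, with hole b at (371,172), hole a at (472,287) and its right corners at (547,94) and (577,340). I'll work out how far it still has to go.

```bash
python3 - <<'E'
from h import *
f=np.load("pics/top0.npy",allow_pickle=True).item();F=np.load("fx.npz")["F"]
C=lambda a:[((x+.5)/5-.5+182,(y+.5)/5-.5+112) for x,y in a]
P,r=fit(f,C([(547,94),(577,340),(371,172),(472,287)]),[(60,-70),(-60,-70),(30,15),(-30,-27)],[.028]*4)
print(inframe(F,P),P[2]-F[2],r)
E
```

```text
[ -0.07695145 -29.45688977] 0.0008532638592559788 [[0.3, 1.3], [-0.5, 1.4], [0.2, -1.1], [-0.0, -1.6]]
```

Request:
play_rows(
  commands=[
    [-20, -2, 0.5, 0, 0, 0.4],
    [-15, 0, 0, 0, 0, 0],
    [-5, 0, 0, 0, 0, 0],
    [-2, 0, 0, 0, 0, 0],
    [-2, 0, 0, 0, 0, 0],
  ],
)

```text
time: 9.83
tool_pos: [0.5493, 0.1012, 0.0329]
tool_rot: [0.0, 0.665, 0.747, 0.0]
contact_force: [-0.2, -0.2, 0.9]
gripper_width: 0.584
grasp_force: 0.0
```

Request:
play_rows(
  commands=[
    [-2, 0.2, 0, 0, 0, 0],
    [-2, 0.2, 0, 0, 0, 0],
    [-2, 0.2, 0, 0, 0, 0],
    [-2, 0.2, 0, 0, 0, 0],
    [0, 0, 0, 0, 0, 0],
  ],
)

```text
time: 10.25
tool_pos: [0.5506, 0.0936, 0.0327]
tool_rot: [-0.0, 0.665, 0.747, -0.0]
contact_force: [-1.8, 3.4, 1.2]
gripper_width: 0.587
grasp_force: 1.4
```

```bash
python3 -c "
from h import *
go((0,36),33,0)"
```

```text
t 10.25 turn about tool z -0.11969421583619066 | shift now [-10.   -0.6  -0.3] | shift after turn [-10.   -0.6  -0.3] fix [ 0.6 46. ] z 32.71406382650896 tilt [-0.001  0.    -1.   ] f [-1.8  3.4  1.2]
```

Contact is steady. I continue slowly towards the expected drop at y 33 to 37.

Request:
play_rows(
  commands=[
    [-1.5, 0.1, 0, 0, 0, 0],
    [-1.5, 0.1, 0, 0, 0, 0],
    [-1.5, 0.1, 0, 0, 0, 0],
    [-1.5, 0.1, 0, 0, 0, 0],
    [0, 0, 0, 0, 0, 0],
  ],
)

```text
time: 10.67
tool_pos: [0.5522, 0.0868, 0.0327]
tool_rot: [0.001, 0.665, 0.747, -0.0]
contact_force: [0.6, 0.0, 1.0]
gripper_width: 0.585
grasp_force: 0.0
```

Request:
play_rows(
  commands=[
    [-0.5, 0.1, 0, 0, 0, 0],
    [-0.5, 0, 0, 0, 0, 0],
    [-0.5, 0.1, 0, 0, 0, 0],
    [-0.5, 0, 0, 0, 0, 0],
    [0, 0, 0, 0, 0, 0],
  ],
)

```text
time: 11.08
tool_pos: [0.5525, 0.0852, 0.0328]
tool_rot: [0.0, 0.665, 0.747, -0.0]
contact_force: [-0.1, -0.5, -0.0]
gripper_width: 0.581
grasp_force: 0.0
```

Request:
play_rows(
  commands=[
    [-0.5, 0, 0, 0, 0, 0],
    [0, 0, 0, 0, 0, 0],
    [-0.5, 0, 0, 0, 0, 0],
    [0, 0, 0, 0, 0, 0],
  ],
)

```text
time: 11.42
tool_pos: [0.5525, 0.0844, 0.0328]
tool_rot: [0.0, 0.665, 0.747, -0.0]
contact_force: [0.1, 0.3, -0.4]
gripper_width: 0.584
grasp_force: 0.0
```

```bash
python3 -c "
from h import *
go((0,36),33,0)
f,b=grab('side');cv2.imwrite('pics/s4.png',cv2.resize(b[160:260,210:340],None,fx=6,fy=6,interpolation=2))"
```

```text
t 11.4167 turn about tool z -0.14077809651254825 | shift now [-0.7 -1.5 -0.2] | shift after turn [-0.7 -1.5 -0.2] fix [ 1.5 36.7] z 32.80948057101083 tilt [ 0. -0. -1.] f [ 0.1  0.3 -0.4]
```

View pics/s4.png

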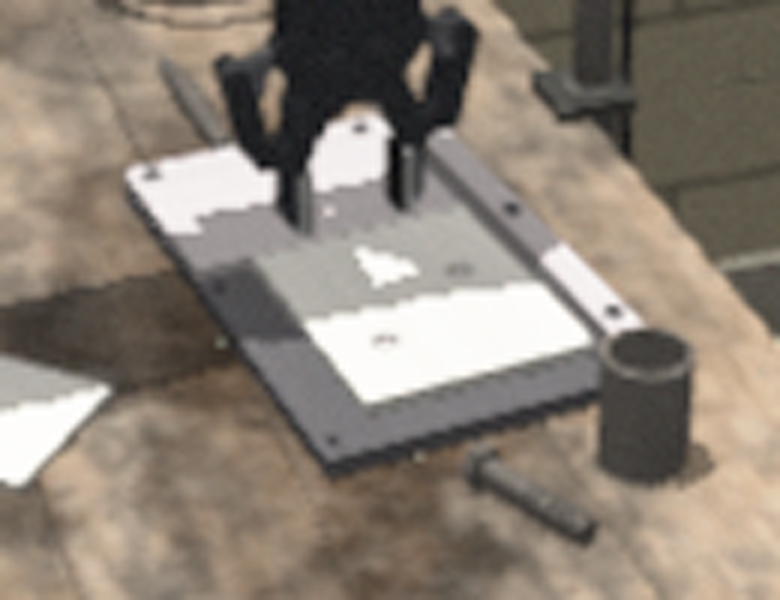

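The holes at (385,341) and (460,269) now look filled by the pins, and the plate's edge no longer stands proud. The push force is zero, so it looks dropped. I back off, rise and check.

Request:
play_rows(
  commands=[
    [5, 0, -5, 0, 0, 0],
    [15, 0, -20, 0, 0, 0],
    [25, 0, -30, 0, 0, 0],
    [28, 0, -30, 0, 0, 0],
    [28, 0, -30, 0, 0, 0],
  ],
)

```text
time: 11.88
tool_pos: [0.5402, 0.1859, 0.1493]
tool_rot: [-0.0, 0.665, 0.747, -0.0]
contact_force: [1.7, -0.3, 0.1]
gripper_width: 0.585
grasp_force: 0.0
```

Request:
play_rows(
  commands=[
    [28, -20, -10, 0, 0, 0],
    [28, -20, 0, 0, 0, 0],
    [28, -20, 0, 0, 0, 0],
    [0, 0, 0, 0, 0, 0],
    [0, 0, 0, 0, 0, 0],
  ],
)

```text
time: 12.3
tool_pos: [0.4705, 0.2626, 0.1582]
tool_rot: [0.0, 0.664, 0.748, 0.0]
contact_force: [0.1, -0.1, 0.3]
gripper_width: 0.586
grasp_force: 0.0
```

```bash
python3 -c "
from h import *
f,b=grab('top');f2,s=grab('side')
F=np.load('fx.npz')['F']
a=cv2.resize(b[112:212,182:342],None,fx=5,fy=5,interpolation=2)[:,150:650]
c=cv2.resize(s[180:245,235:320],(0,0),fx=3.5,fy=3.5,interpolation=2)
o=np.zeros((500,800,3),np.uint8);o[:,:500]=a;o[:c.shape[0],500:500+c.shape[1]]=c
cv2.imwrite('pics/t5.png',o)
for n,l,lp in(('a',(-30,-72.5),0),('b',(30,-30.5),0)):
  w=tow(F,l);p=proj(f,[*w,.02]);print(n,'expected px',p.round(1),'in view',((p-[182,112])*5+2-[150,0]).round(0))
"
```

```text
a expected px [283.2 169. ] in view [358. 287.]
b expected px [262.9 146.1] in view [256. 172.]
```

View pics/t5.png

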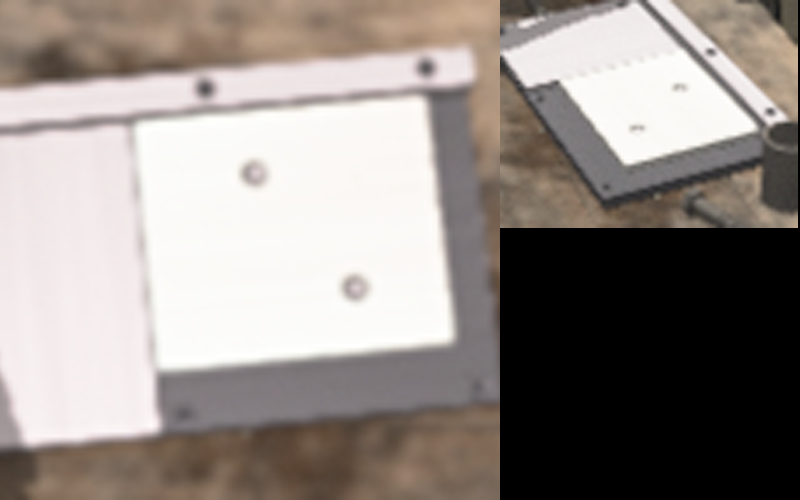

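Both pins show centred in their holes, at (254,173) and (355,288) against the expected (256,172) and (358,287). An even gap line runs along the deck edge and the plate's top is flush with the deck, so it is seated. I'm handing in.

```bash
python3 -c "
from plant import manip
print(manip.job_done())"
```

```text
the job is handed in; nothing more can be done
None
```

The plate was pushed square to the fence, then along it until it dropped over both pins; the last pictures show it flush with the deck, and I handed the job in at about 12 s (no verdict was returned).

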